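Hold open the lid over the sherd at the marked angle

ROBOT

A 7-joint arm with a two-finger parallel gripper is mounted at the origin on the work surface; the furniture and walls round the work are solid. World frame = base frame: x ahead of the robot, y to its left, z up, the work surface at z = 0. Lengths are in m, angles in rad, forces in N, time in s.
With the tool pointing down it reaches from about 0.4 to 0.85 m from the base axis. Payload 10.4 kg.
Tool frame: the origin (TCP) lies where the fingers leave the gripper's body, on its centre line; the fingertips stand 70 mm ahead of it and the grasp point (between the pads) lies r.grip_depth ahead of it (r.grip_depth is the distance from the TCP to the grasp point, in m); z points along the fingers, y is the direction in which the jaws open and shut (so a half turn about z gives the same grasp; the last joint's range is limited). The gripper opens to 87 mm and grips with 3 to 60 N. Pads are 19 mm wide; open, the fingers measure 117 mm over their backs; the gripper's body (75 mm by 190 mm) begins 51 mm behind the grasp point.
Start: joints at [1.106, 0.332, -0.065, 1.46, 0.022, 1.35, -0.088], TCP at [0.267, -0.565, 0.292] pointing down, gripper open.
Joint ranges: [-2.6, 2.6], [-0.5, 2.12], [-1.47, 1.34], [0.16, 2.42], [-1.27, 4.41], [0.06, 2.06], [-2.6, 2.6]. Speed limits (rad/s): [2.22, 2.22, 2.79, 2.79, 3.14, 3.14, 3.14].

INTERFACE

Orientations are given as a unit quaternion [x, y, z, w].
In Python, from bench import monitor, viewer, workorder, nets, r gives the robot as it stands.
- The arm moves only by the tool drive_tool, never from a script. Its argument "plan" is a list of rows, each an object of numbers: "rx", "ry", "rz": the turn, a rotation vector about the tool's x, y, z in units of 360 degrees (1.0 is 360 degrees); "x", "y", "z": the shift along the tool's x, y, z in units of 1000 mm (1.0 is 1000 mm); "fingers": the opening, from 0 (shut) to 1 (fully open). In form: [{"rx": .., "ry": .., "rz": .., "x": .., "y": .., "z": .., "fingers": ..}, ...]. A call has 1 to 12 rows; each row is the pose to reach, as a shift and turn from the pose commanded when the call began, along the tool's axes at that moment, turning the shorter way round; what a row does not reach only later rows make up. A row lasts 1/8 s, in which the tool goes at most 62.5 mm and 10.7 degrees, less where a joint would pass 70% of its speed; a pose out of reach is approached as far as the arm can. A call with a number of a shift or a turn outside -1 to 1 is refused whole. A call with a gripper value outside its range is refused whole. The fingers move at their own pace and stop on an object; "squeeze" is the grip in N (left out, the last holds). Time passes only in rows, so rows that repeat a pose let the fingers close. It gives the time, the measured TCP pose, the force and the opening at its end, in the units of the state.
- monitor.read_state(): the state, without advancing time (a new reading comes with each control period).
- viewer.camera(name): name is "side" or "top"; returns a dict with "color" (480x640x3 uint8, red, green, blue), "depth" (480x640 float32, m along the optical axis (not along the pixel's ray), 0 where there is no reading), "camera_matrix" (3x3 intrinsics, pixels), "xyz" and "rotation" of the camera in the world. Camera axes: x right, y down, z forward; pixel columns grow to the right and rows downward; lengths in m; the calibration is good to about 2 mm. A picture is of the moment at which its call begins.
- workorder.close_job(): hands the job in, once; it reports no verdict.
Trained networks look in the newest picture that a camera, given by its name, has taken for a name from the list of things; names that differ only in an ending like _2 or _b are one class to them, and where a whole thing is asked for, a point or a joint stands for the part that bears it (a point fixed in the world has none). Each returns a list of dicts, best first, with "confidence" (0 to 1); they miss things now and then, are a little off and sometimes report something else, mostly with a low value. They report only what shows in the picture. A call takes as long as a camera call.
- nets.find_in(label, camera): "centre" ([x, y, z] in m, in world coordinates, good to about 4 mm: the middle of the surface that is visible of it).
- nets.regions_of(label, camera): "region" (480x640 bool, what is visible of it).
The state is a dict: "time": time; "joint_positions": joint angles; "joint_vel": joint speeds; "joint_torque": joint torques, N m; "ee_pos": TCP position; "eef_rot": TCP orientation; "ft_force": force on the tool from outside, world axes, zero at the start; "torque": the same for the moment, N m; "width": finger opening in m.
Only numpy, scipy, OpenCV 4.12 (cv2) and the standard library are available. Lean on these libraries where they do the work, as an engineer would, in place of code of your own. Each camera call takes 0.05 s, during which the arm holds its last target.

TASK

One of the two bays of the grey specimen box holds a blue and white porcelain sherd, the other only a black foam block. Take the lid over the sherd by its black handle bar, swing it up until it stands at the angle of the red pointer on that lid's own side of the box, and finish while still holding it there by the bar: the lid falls shut if it is let go. Keep the other lid shut, do not shift the red pointers, and leave everything else where it is.

Things in the scene. Friction and masses are not known exactly. Their poses are not given: they have to be found in the camera images.
- box: grey open box fixed to the table, 150 (x) x 260 (y) x 75 high mm, origin at the centre of its underside, x axis away from the robot (to the hinges), y axis to the left. Two bays, centres at y = +64 (left) and -64 mm (right), floor 14 mm up. On each end a white degree arc, radius 120 mm about the hinge axis, up to 197 mm above the table, and a red pointer, out to y = +-145 mm. Place and yaw vary
- left_lid: lid of the left bay: aluminium frame with a clear pane, 152 long x 122 wide x 8 mm thick, about 0.35 kg with its handle. Origin on its hinge axis at the far rim, mid-width (box frame x = +75, y = +64, z = 80 mm); turns about the box's y axis. x axis: along the lid from handle to hinge, level when shut; its near edge swings up to open, by 1.75 rad at most. Low friction: it falls shut when let go
- right_lid: the same for the right bay's lid (hinge at box frame x = +75, y = -64, z = 80 mm)
- left_handle (a point): middle of the handle of the left lid: round black bar, 12 mm thick, 78 mm long, parallel to the hinge, between two steel arms 74 mm apart. It lies in the plane of the lid, 200 mm from the hinge axis, 48 mm ahead of the near edge of the lid (room for a finger on both sides), 80 mm above the table when shut. x axis: along the lid to the hinge; y: along the bar. It can turn between gripping fingers
- right_handle (a point): the same for the right lid
- left_pointer (a joint): angle (rad) of the red pointer on the left end of the box, about the same hinge axis and counted as the lid opens: 0 level like the shut lid, growing upwards; the left lid lines up with it when it is open by the same angle. Set differently at each start (0.6 to 1.0); stiff by friction but moves if pushed
- right_pointer (a joint): the same for the red pointer on the right end of the box, which belongs to the right lid
- left_pointer_tip (a point): middle of the red disc (18 mm) at the end of the left pointer, 135 mm from the hinge axis; its x axis points along the pointer to the hinge axis
- right_pointer_tip (a point): the same for the right pointer
- sherd: porcelain sherd with a blue-glazed top and white broken edges, 48x30x10 mm, loose on the floor of one of the bays, seen through the clear lid; origin at the centre of its underside
- foam_block: black foam block, 45x75x18 mm, loose on the floor of the other bay; origin at the centre of its underside
- gel_pot: white round pot with a red cap, 48 mm across, 52 mm tall, standing in front of the box between the two handles; origin at the centre of its underside; a bystander
- solvent_bottle: small amber bottle with a black cap, 33 mm across, 68 mm tall, standing behind the box; origin at the centre of its underside; a bystander
- magnifier_lamp: big magnifier lamp, fixed, always in the same place; an obstacle: its round head hangs in the region x 0.15 to 0.40, y 0.02 to 0.30, z 0.32 to 0.56 m (robot base frame), its arm runs on from there at z 0.51 to 0.55 to a post at x 0.88, y 0.46. Go over it or keep to the right of it. Its origin is of no use
- cotton_pot: cream pot, 68 mm across, 55 mm tall, standing to the front left of the box; origin at the centre of its underside; a bystander

How it is judged:
By the outcome, as a careful person would: the job done as asked, in the order asked, and still so for the second after the job is handed in, while the arm keeps its last pose, push and grip.
It also fails if it takes over 58 s, if anything falls off the work surface, if the arm or the gripper's body presses on something with over 40 N, if the wrist force passes 120 N, or if a joint passes its speed limit or range.

## Working session

There is one attempt and no reset: what is moved stays moved. The work goes in short steps, Python scripts to look and compute and a tool call to move; the robot and the scene stay as the last step left them, time stands still between calls to the robot, and variables do not carry over. Pictures are saved under pics/ and viewed, and the job is handed in when it is done.

Besides the shell and the picture viewer there is one more tool, called after "Call:" as name(argument=value, ...) on one line, values as JSON. drive_tool: Moves the arm, as the interface text tells. Its arguments: {"type":"object","properties":{"plan":{"type":"array","items":{"type":"object","properties":{"rx":{"type":"number","minimum":-1,"maximum":1},"ry":{"type":"number","minimum":-1,"maximum":1},"rz":{"type":"number","minimum":-1,"maximum":1},"x":{"type":"number","minimum":-1,"maximum":1},"y":{"type":"number","minimum":-1,"maximum":1},"z":{"type":"number","minimum":-1,"maximum":1},"fingers":{"type":"number"}}}},"squeeze":{"type":"number"}},"required":["plan"]}

```bash
mkdir -p pics; ls; cat > h.py <<'E'
import numpy as np, cv2
from bench import monitor, viewer, workorder, nets, r
def snap(cam,fn):
    d=viewer.camera(cam); cv2.imwrite('pics/'+fn,d['color'][:,:,::-1]); return d
def unproj(d,u,v,z=None):
    K=d['camera_matrix']; z=d['depth'][int(v),int(u)] if z is None else z
    p=np.array([(u-K[0,2])/K[0,0]*z,(v-K[1,2])/K[1,1]*z,z]); return np.array(d['rotation'])@p+np.array(d['xyz'])
E
python3 - <<'E'
from h import *
s=monitor.read_state(); print(s, r.grip_depth)
for c in ['side','top']:
    d=snap(c,c+'0.png'); print(c,d['xyz'],np.array(d['rotation']).round(3).tolist(),d['camera_matrix'].tolist())
    for l in ['box','sherd','foam_block','left_handle','right_handle','left_pointer_tip','right_pointer_tip','gel_pot','solvent_bottle','cotton_pot','left_lid','right_lid']:
        print(l,[(np.round(q['centre'],3).tolist(),round(q['confidence'],2)) for q in nets.find_in(l,c)[:3]])
E
```

```text
pics
{'time': 0.0, 'joint_positions': array([ 1.10637743,  0.3328526 , -0.06467991,  1.46098416,  0.02158868,
        1.34990761, -0.08851783]), 'joint_vel': array([-0.00051301,  0.00103904,  0.00091248, -0.00103345, -0.00041521,
       -0.00048703,  0.00017202]), 'joint_torque': array([-1.17687858e-03, -6.23252106e+01,  2.38607847e-02, -3.89903247e+01,
       -6.15055952e-02,  3.95669206e-02,  1.21986595e-04]), 'ee_pos': array([ 0.26709823, -0.56471046,  0.2914454 ]), 'eef_rot': array([ 9.75700227e-01,  2.19108506e-01, -1.91479795e-04, -7.02772402e-04]), 'ft_force': array([ 0.26380402, -0.49332602, -0.23637544]), 'torque': array([-0.01566866, -0.01387165,  0.00306693]), 'width': 0.08698643951395513} 0.051
side [0.55289002 1.03168763 0.45616241] [0.003, 0.831, -0.557, 0.0] [[548.1705159225072, 0.0, 317.7960780768798], [0.0, 548.1705159225072, 240.943648238148], [0.0, 0.0, 1.0]]
box [([0.582, -0.004, 0.081], 0.73), ([0.354, 0.293, 0.037], 0.64)]
sherd []
foam_block [([0.355, 0.293, 0.038], 0.28)]
left_handle [([0.571, -0.063, 0.082], 0.67)]
right_handle [([0.548, -0.192, 0.084], 0.79)
[... 471 characters left out ...]
315.9177154718585], [0.0, 575.0937346830464, 237.7822114487915], [0.0, 0.0, 1.0]]
box [([0.59, -0.136, 0.079], 0.9)]
sherd [([0.602, 0.009, 0.179], 0.72), ([0.584, -0.072, 0.077], 0.23)]
foam_block []
left_handle [([0.585, -0.073, 0.079], 0.92)]
right_handle [([0.588, -0.196, 0.081], 0.69)]
left_pointer_tip [([0.604, 0.01, 0.175], 0.6), ([0.59, -0.191, 0.081], 0.33)]
right_pointer_tip [([0.602, -0.266, 0.183], 0.57)]
gel_pot [([0.379, -0.121, 0.044], 0.79)]
solvent_bottle [([0.714, -0.124, 0.051], 0.71)]
cotton_pot [([0.369, 0.288, 0.012], 0.82)]
left_lid [([0.587, -0.069, 0.079], 0.79), ([0.602, -0.27, 0.187], 0.42)]
right_lid [([0.589, -0.191, 0.084], 0.75), ([0.712, -0.123, 0.051], 0.48)]
```

View pics/side0.png

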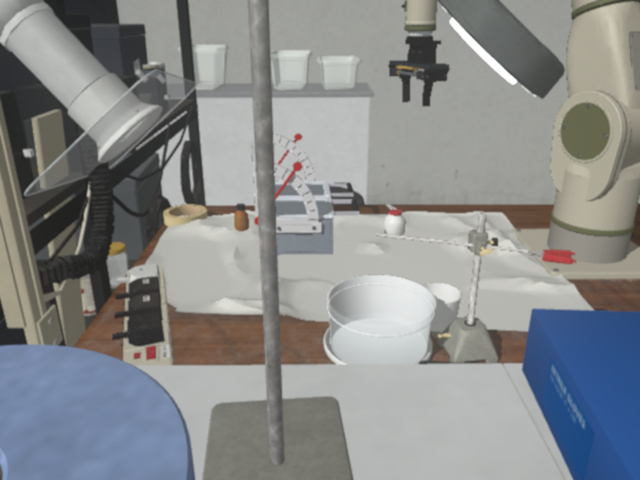

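View pics/top0.png

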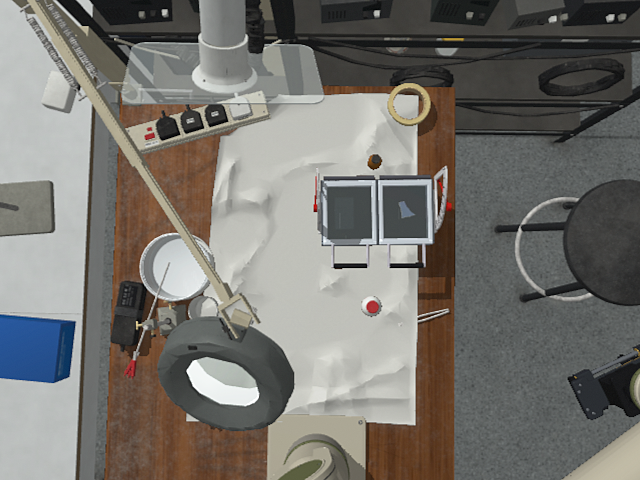

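```bash
python3 - <<'E'
from h import *
a=cv2.imread('pics/top0.png')[150:290,290:470]; cv2.imwrite('pics/topc.png',cv2.resize(a,None,fx=4.4,fy=4.2,interpolation=cv2.INTER_CUBIC))
a=cv2.imread('pics/side0.png')[120:260,220:420]; cv2.imwrite('pics/sidec.png',cv2.resize(a,None,fx=4,fy=4,interpolation=cv2.INTER_CUBIC))
E
```

```text
(no output)
```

View pics/topc.png

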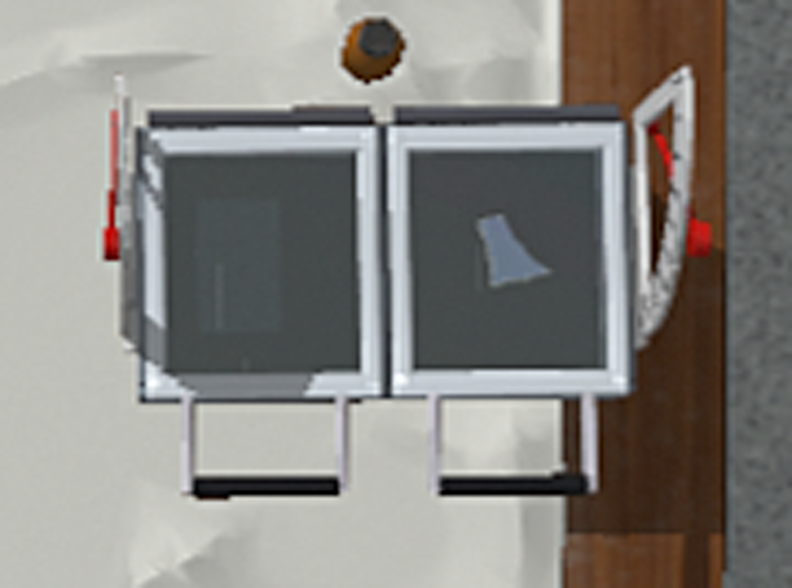

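View pics/sidec.png

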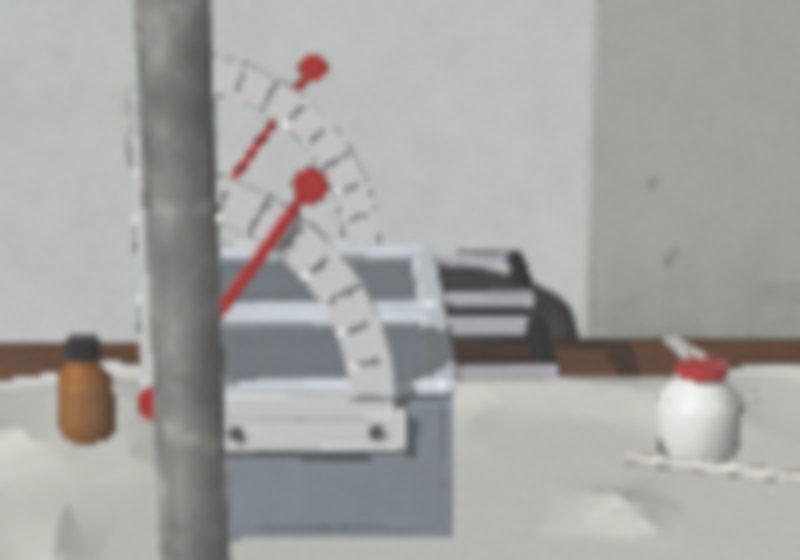

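```bash
cat > meas.py <<'E'
from h import *
from scipy.optimize import least_squares
def proj(d,P):
    K=d['camera_matrix'];q=(np.asarray(P)-d['xyz'])@np.array(d['rotation']); return np.stack([K[0,0]*q[...,0]/q[...,2]+K[0,2],K[1,1]*q[...,1]/q[...,2]+K[1,2]],-1)
def cen(m,x0,x1,y0,y1):
    ys,xs=np.nonzero(m[y0:y1,x0:x1]); return np.array([xs.mean()+x0,ys.mean()+y0]),len(xs)
E
python3 - <<'E'
from meas import *
t=snap('top','t1.png'); s=snap('side','s1.png')
C=t['color'].astype(int); dark=C.max(2)<60
red=lambda C:(C[...,0]>120)&(C[...,1]<70)&(C[...,2]<80)
bl=cen(dark,333,370,259,270); br=cen(dark,389,424,259,270); print(bl,br)
rt=red(C); rs=red(s['color'].astype(int))
print(np.array(np.nonzero(rt[180:220,440:460])).T[:,::-1]+[440,180])
ptR=cen(rt,445,456,198,214); ptL=cen(rt,310,319,202,214)
psR=cen(rs,293,304,130,144); psL=cen(rs,292,304,160,173); print(ptR,ptL,psR,psL)
obs=[bl[0],br[0]]
def model(p):
    x,y,w,aL,aR=p; c,s_=np.cos(w),np.sin(w); R=np.array([[c,-s_,0],[s_,c,0],[0,0,1]]); o=np.array([x,y,0])
    T=lambda b:o+R@np.array(b)
    tip=lambda a,Y:T([.075-.135*np.cos(a),Y,.08+.135*np.sin(a)])
    return T([-.125,.064,.08]),T([-.125,-.064,.08]),tip(aL,.143),tip(aR,-.143),T
def res(p):
    a,b,l,r_,T=model(p)
    return np.concatenate([proj(t,a)-bl[0],proj(t,b)-br[0],proj(t,l)-ptL[0],proj(t,r_)-ptR[0],proj(s,l)-psL[0],proj(s,r_)-psR[0]])
f=least_squares(res,[.59,-.136,0,.8,.8]); print(f.x, f.fun.round(2))
for q in model(f.x)[:4]: print(q.round(4))
# overlay
p=f.x;T=model(p)[4]
im=t['color'][:,:,::-1].copy()
pts=[T([X,Y,.084]) for Y0 in(.064,-.064) for X,Y in((.075,Y0-.061),(.075,Y0+.061),(-.077,Y0-.061),(-.077,Y0+.061))]
big=cv2.resize(im[150:290,290:470],None,fx=4.4,fy=4.2,interpolation=cv2.INTER_CUBIC)
for q in proj(t,np.array(pts+list(model(p)[:4]))): cv2.circle(big,(int((q[0]+.5-290)*4.4),int((q[1]+.5-150)*4.2)),3,(0,255,0),-1)
cv2.imwrite('pics/ov.png',big)
# depth samples
print('depth bar',unproj(t,*br[0].round()),unproj(t,*bl[0].round()),'lid frame',unproj(t,436,210))
print('tip side',unproj(s,*psR[0].round()))
E
```

```text
(array([349.39568345, 265.62589928]), 139) (array([407.43448276, 265.1862069 ]), 145)
[[440 182]
 [440 183]
 [441 183]
 [440 184]
 [441 184]
 [440 185]
 [441 185]
 [440 186]
 [441 186]
 [441 187]
 [442 187]
 [441 188]
 [441 189]
 [447 202]
 [448 202]
 [446 203]
 [447 203]
 [448 203]
 [449 203]
 [450 203]
 [451 203]
 [446 204]
 [447 204]
 [448 204]
 [449 204]
 [450 204]
 [451 204]
 [446 205]
 [447 205]
 [448 205]
 [449 205]
 [450 205]
 [451 205]
 [446 206]
 [447 206]
 [448 206]
 [449 206]
 [450 206]
 [451 206]
 [446 207]
 [447 207]
 [448 207]
 [449 207]
 [450 207]
 [451 207]
 [446 208]
 [447 208]
 [448 208]
 [449 208]
 [450 208]
 [446 209]
 [447 209]
 [448 209]
 [450 209]
 [447 210]]
(array([448.28571429, 205.71428571]), 42) (array([314.94736842, 206.21052632]), 19) (array([298. , 136.5]), 16) (array([297.11428571, 166.34285714]), 35)Traceback (most recent call last):
  File "<stdin>", line 19, in <module>
    return func(*args, **kwargs)
    vector_fun = VectorFunction(
        fun_wrapped,
    ...<6 lines>...
        workers=workers
    )
    self._update_fun()
    ~~~~~~~~~~~~~~~~^^
    self.f = self.fun_wrapped(xp_copy(self.x))
             ~~~~~~~~~~~~~~~~^^^^^^^^^^^^^^^^^
    return np.atleast_1d(self.fun(x))
                         ~~~~~~~~^^^
    return self.f(x, *self.args, **self.kwargs)
           ~~~~~~^^^^^^^^^^^^^^^^^^^^^^^^^^^^^^
  File "<stdin>", line 18, in res
  File "meas.py", line 4, in proj
    K=d['camera_matrix'];q=(np.asarray(P)-d['xyz'])@np.array(d['rotation']); return np.stack([K[0,0]*q[...,0]/q[...,2]+K[0,2],K[1,1]*q[...,1]/q[...,2]+K[1,2]],-1)
                           ~~~~~~~~~~~~~~~~~~~~~~~~^~~~~~~~~~~~~~~~~~~~~~~~
ValueError: matmul: Input operand 1 has a mismatch in its core dimension 0, with gufunc signature (n?,k),(k,m?)->(n?,m?) (size 4 is different from 3)
```

```bash
cat > h.py <<'E'
import numpy as np, cv2
from scipy.spatial.transform import Rotation as Ro
from bench import monitor, viewer, workorder, nets, r
def snap(cam,fn):
    d=viewer.camera(cam); cv2.imwrite('pics/'+fn,d['color'][:,:,::-1]); d['rotation']=Ro.from_quat(d['rotation']).as_matrix(); return d
def unproj(d,u,v,z=None):
    K=d['camera_matrix']; z=d['depth'][int(v),int(u)] if z is None else z
    p=np.array([(u-K[0,2])/K[0,0]*z,(v-K[1,2])/K[1,1]*z,z]); return np.array(d['rotation'])@p+np.array(d['xyz'])
E
cat > fit.py <<'E'
from meas import *
t=snap('top','t1.png'); s=snap('side','s1.png')
C=t['color'].astype(int); dark=C.max(2)<60
red=lambda C:(C[...,0]>120)&(C[...,1]<70)&(C[...,2]<80)
bl=cen(dark,333,370,259,270); br=cen(dark,389,424,259,270)
rt=red(C); rs=red(s['color'].astype(int))
ptR=cen(rt,445,456,198,214); ptL=cen(rt,310,319,202,214)
psR=cen(rs,293,304,130,142); psL=cen(rs,292,304,160,171)
def model(p):
    x,y,w,aL,aR=p; c,s_=np.cos(w),np.sin(w); R=np.array([[c,-s_,0],[s_,c,0],[0,0,1]]); o=np.array([x,y,0])
    T=lambda b:o+R@np.array(b)
    tip=lambda a,Y:T([.075-.135*np.cos(a),Y,.08+.135*np.sin(a)])
    return T([-.125,.064,.08]),T([-.125,-.064,.08]),tip(aL,.143),tip(aR,-.143),T
def res(p):
    a,b,l,r_,T=model(p)
    return np.concatenate([proj(t,a)-bl[0],proj(t,b)-br[0],proj(t,l)-ptL[0],proj(t,r_)-ptR[0],proj(s,l)-psL[0],proj(s,r_)-psR[0]])
f=least_squares(res,[.59,-.136,0,.8,.8]); print(f.x, f.fun.round(2))
for q in model(f.x)[:4]: print(q.round(4))
p=f.x;T=model(p)[4]
big=cv2.resize(t['color'][150:290,290:470,::-1],None,fx=4.4,fy=4.2,interpolation=cv2.INTER_CUBIC)
pts=[T([X,Y,.084]) for Y0 in(.064,-.064) for X,Y in((.075,Y0-.061),(.075,Y0+.061),(-.077,Y0-.061),(-.077,Y0+.061))]
for q in proj(t,np.array(pts+list(model(p)[:4]))): cv2.circle(big,(int((q[0]+.5-290)*4.4),int((q[1]+.5-150)*4.2)),3,(0,255,0),-1)
cv2.imwrite('pics/ov.png',big)
print('depth bar',unproj(t,*br[0].round()),unproj(t,*bl[0].round()),'lid frame',unproj(t,436,210))
print('tip side',unproj(s,*psR[0].round()),'tip top',unproj(t,*ptR[0].round()))
E
python3 fit.py
```

```text
[ 0.59676971 -0.13267791  0.03463301  0.96281919  0.93368742] [ 0.88  0.04 -1.13 -0.49 -1.15  0.85  1.29  0.46 -0.59 -0.3  -0.28 -0.13]
[ 0.4696 -0.073   0.08  ]
[ 0.4741 -0.201   0.08  ]
[0.5897 0.0102 0.1908]
[ 0.5964 -0.2758  0.1885]
depth bar [ 0.47325909 -0.20327133  0.08984799] [ 0.46868031 -0.06989562  0.08655939] lid frame [ 0.60030126 -0.26709421  0.08373958]
tip side [ 0.59503405 -0.26215485  0.19001737] tip top [ 0.5951215  -0.26979318  0.20129368]
```

View pics/ov.png

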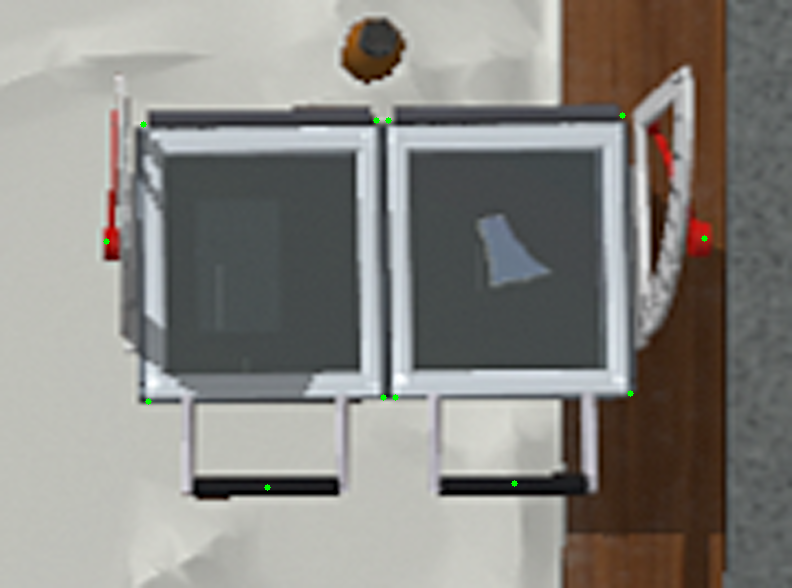

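```bash
cat > fit2.py <<'E'
from meas import *
t=snap('top','t2.png'); s=snap('side','s2.png')
G=cv2.cvtColor(t['color'],cv2.COLOR_RGB2GRAY).astype(float)
def sub(line,rising):
    g=np.diff(line); g=g if rising else -g
    k=int(np.argmax(g)); w=np.clip(g[max(k-1,0):k+2],0,None); return (np.arange(max(k-1,0),max(k-1,0)+len(w))*w).sum()/w.sum()+.5
# right lid: gap between lids -> left edge col near 378; right edge near 433 ; near edge row ~244; far edge row ~180
E=[]
for v in range(186,238,3): E.append(('L',374+sub(G[v,374:383],True),v)); E.append(('R',428+sub(G[v,428:438],False),v))
for u in range(384,428,3): E.append(('F',u,175+sub(G[175:186,u],True))); 
for u in list(range(392,420,3)): E.append(('N',u,238+sub(G[238:248,u],False)))
# bar edges rows at several columns
for u in list(range(393,402)) : E.append(('Bn',u,262+sub(G[262:272,u],True))); E.append(('Bf',u,258+sub(G[258:267,u],False)))
for k in 'L R F N Bn Bf'.split():
    print(k,[(round(a,1),round(b,1)) for q,a,b in E if q==k])
def onz(u,v,z):
    a=unproj(t,u,v,1.);c=np.array(t['xyz']);d=a-c; return c+d*(z-c[2])/d[2]
W={k:np.array([onz(a,b,.084 if k in 'LRFN' else .08) for q,a,b in E if q==k]) for k in 'L R F N Bn Bf'.split()}
for k,P in W.items():
    if k in 'LR': c=np.polyfit(P[:,0],P[:,1],1); print(k,'yaw',c[0].round(4),'y@mean',P[:,1].mean().round(4))
    else: c=np.polyfit(P[:,1],P[:,0],1); print(k,'yaw',(-c[0]).round(4),'x@mean',np.median(P[:,0]).round(4),'y',P[:,1].mean().round(3))
E
python3 fit2.py
```

```text
L [(np.float64(377.7), 186), (np.float64(377.7), 189), (np.float64(377.7), 192), (np.float64(377.7), 195), (np.float64(377.7), 198), (np.float64(378.0), 201), (np.float64(378.1), 204), (np.float64(378.2), 207), (np.float64(378.2), 210), (np.float64(378.2), 213), (np.float64(378.7), 216), (np.float64(378.7), 219), (np.float64(378.7), 222), (np.float64(378.7), 225), (np.float64(378.7), 228), (np.float64(378.7), 231), (np.float64(378.7), 234), (np.float64(378.7), 237)]
R [(np.float64(436.2), 186), (np.float64(436.2), 189), (np.float64(436.3), 192), (np.float64(436.4), 195), (np.float64(436.4), 198), (np.float64(436.5), 201), (np.float64(436.5), 204), (np.float64(436.5), 207), (np.float64(436.5), 210), (np.float64(436.5), 213), (np.float64(436.5), 216), (np.float64(431.8), 219), (np.float64(431.9), 222), (np.float64(432.0), 225), (np.float64(432.0), 228), (np.float64(432.1), 231), (np.float64(432.3), 234), (np.float64(432.3), 237)]
F [(384, np.float64(179.6)), (387, np.float64(179.6)), (390, np.float64(179.6)), (393, np.float64(179.6)), (396, np.float64(179.6)), (399, np.float64(179.4)),
[... 474 characters left out ...]
19, np.float64(243.5))]
Bn [(393, np.float64(267.6)), (394, np.float64(267.6)), (395, np.float64(267.6)), (396, np.float64(267.6)), (397, np.float64(267.6)), (398, np.float64(267.6)), (399, np.float64(267.6)), (400, np.float64(267.6)), (401, np.float64(267.6))]
Bf [(393, np.float64(263.0)), (394, np.float64(263.0)), (395, np.float64(263.0)), (396, np.float64(263.0)), (397, np.float64(263.0)), (398, np.float64(263.0)), (399, np.float64(263.0)), (400, np.float64(263.0)), (401, np.float64(263.0))]
L yaw 0.0364 y@mean -0.1352
R yaw -0.1058 y@mean -0.2641
F yaw 0.0383 x@mean 0.6704 y -0.196
N yaw 0.0233 x@mean 0.5227 y -0.198
Bn yaw 0.0184 x@mean 0.4672 y -0.18
Bf yaw 0.0186 x@mean 0.4776 y -0.18
```

Call:
drive_tool(plan=[{"x": 0.3424, "y": -0.2406, "z": 0, "rz": -0.185, "fingers": 0.45}, {"x": 0.3424, "y": -0.2406, "z": 0, "rz": -0.185, "fingers": 0.45}, {"x": 0.3424, "y": -0.2406, "z": 0, "rz": -0.185, "fingers": 0.45}, {"x": 0.3424, "y": -0.2406, "z": 0, "rz": -0.185, "fingers": 0.45}, {"x": 0.3424, "y": -0.2406, "z": 0, "rz": -0.185, "fingers": 0.45}, {"x": 0.3424, "y": -0.2406, "z": 0, "rz": -0.185, "fingers": 0.45}, {"x": 0.3424, "y": -0.2406, "z": 0, "rz": -0.185, "fingers": 0.45}, {"x": 0.3424, "y": -0.2406, "z": 0, "rz": -0.185, "fingers": 0.45}, {"x": 0.3424, "y": -0.2406, "z": 0, "rz": -0.185, "fingers": 0.45}, {"x": 0.3424, "y": -0.2406, "z": 0, "rz": -0.185, "fingers": 0.45}, {"x": 0.3424, "y": -0.2406, "z": 0, "rz": -0.185, "fingers": 0.45}, {"x": 0.3424, "y": -0.2406, "z": 0, "rz": -0.185, "fingers": 0.45}])

```text
validation failed for argument at $.pl...
```

Call:
drive_tool(plan=[{"rx": 0.0, "ry": 0.0, "rz": -0.03, "x": 0.05, "y": -0.035, "z": 0.0, "fingers": 0.45}], squeeze=20)

```text
time: 1.72
ee_pos: [0.2946, -0.5143, 0.2916]
eef_rot: [0.952, 0.308, -0.001, 0.0]
ft_force: [2.4, -0.2, 0.0]
width: 0.0825
```

```bash
cat > go.py <<'E'
from h import *
def delta(pos,R):
    s=monitor.read_state(); R0=Ro.from_quat(s['eef_rot'])
    v=(R0.inv()*R).as_rotvec()/(2*np.pi); d=R0.inv().apply(np.array(pos)-s['ee_pos'])
    print('xyz',d.round(4),'r',v.round(4),'t',round(s['time'],2),'ee',s['ee_pos'].round(4),'w',round(s['width'],4),'F',s['ft_force'].round(1))
def down(jaw):  # tool down, jaw axis (tool y) at world angle jaw
    y=np.array([np.cos(jaw),np.sin(jaw),0]);z=np.array([0,0,-1.]);return Ro.from_matrix(np.stack([np.cross(y,z),y,z],1))
E
python3 -c "
from go import *
delta([.4737,-.2008,.291],down(.034))"
```

```text
xyz [ 0.3287 -0.1494 -0.    ] r [-0.0002  0.0003 -0.1559] t 1.73 ee [ 0.2946 -0.5143  0.2916] w 0.0825 F [ 2.4 -0.2  0. ]
```

Call:
drive_tool(plan=[{"rx": 0.0, "ry": 0.0, "rz": -0.156, "x": 0.3287, "y": -0.1494, "z": 0.0, "fingers": 0.45}, {"rx": 0.0, "ry": 0.0, "rz": -0.156, "x": 0.3287, "y": -0.1494, "z": 0.0, "fingers": 0.45}, {"rx": 0.0, "ry": 0.0, "rz": -0.156, "x": 0.3287, "y": -0.1494, "z": 0.0, "fingers": 0.45}, {"rx": 0.0, "ry": 0.0, "rz": -0.156, "x": 0.3287, "y": -0.1494, "z": 0.0, "fingers": 0.45}, {"rx": 0.0, "ry": 0.0, "rz": -0.156, "x": 0.3287, "y": -0.1494, "z": 0.0, "fingers": 0.45}, {"rx": 0.0, "ry": 0.0, "rz": -0.156, "x": 0.3287, "y": -0.1494, "z": 0.0, "fingers": 0.45}, {"rx": 0.0, "ry": 0.0, "rz": -0.156, "x": 0.3287, "y": -0.1494, "z": 0.0, "fingers": 0.45}, {"rx": 0.0, "ry": 0.0, "rz": -0.156, "x": 0.3287, "y": -0.1494, "z": 0.0, "fingers": 0.45}, {"rx": 0.0, "ry": 0.0, "rz": -0.156, "x": 0.3287, "y": -0.1494, "z": 0.0, "fingers": 0.45}, {"rx": 0.0, "ry": 0.0, "rz": -0.156, "x": 0.3287, "y": -0.1494, "z": 0.0, "fingers": 0.45}], squeeze=20)

```text
time: 2.98
ee_pos: [0.4748, -0.1988, 0.2922]
eef_rot: [0.694, 0.72, -0.0, 0.0]
ft_force: [0.4, 0.5, 0.4]
width: 0.0394
```

```bash
python3 -c "
from go import *
delta([.4735,-.2008,.131],down(.034)); print(monitor.read_state()['joint_positions'].round(2))
snap('top','t3.png'); d=snap('side','s3.png')"
```

```text
xyz [-0.002  -0.0014  0.1612] r [-0.      0.      0.0004] t 2.98 ee [ 0.4748 -0.1988  0.2922] w 0.0394 F [0.4 0.5 0.4]
[ 0.75  0.12 -0.47  1.73  0.06  1.31  0.3 ]
```

View pics/t3.png

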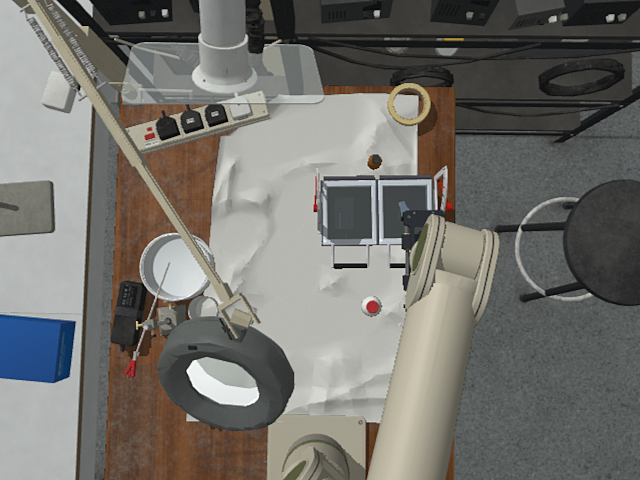

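View pics/s3.png

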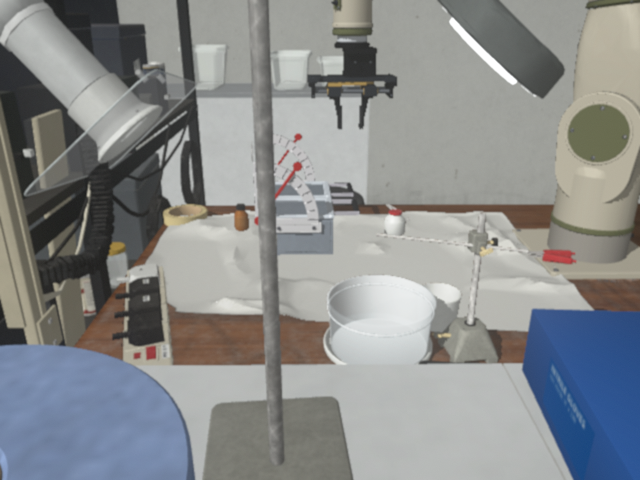

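Call:
drive_tool(plan=[{"rx": 0.0, "ry": 0.0, "rz": 0.0, "x": -0.002, "y": -0.0014, "z": 0.05, "fingers": 0.45}, {"rx": 0.0, "ry": 0.0, "rz": 0.0, "x": -0.002, "y": -0.0014, "z": 0.08, "fingers": 0.45}, {"rx": 0.0, "ry": 0.0, "rz": 0.0, "x": -0.002, "y": -0.0014, "z": 0.11, "fingers": 0.45}, {"rx": 0.0, "ry": 0.0, "rz": 0.0, "x": -0.002, "y": -0.0014, "z": 0.13, "fingers": 0.45}, {"rx": 0.0, "ry": 0.0, "rz": 0.0, "x": -0.002, "y": -0.0014, "z": 0.13, "fingers": 0.45}], squeeze=20)

```text
time: 3.7
ee_pos: [0.4731, -0.1997, 0.1611]
eef_rot: [0.693, 0.721, -0.0, -0.001]
ft_force: [0.7, 0.3, 0.1]
width: 0.0392
```

```bash
python3 -c "
from go import *
delta([.4735,-.2008,.131],down(.034)); print(monitor.read_state()['joint_positions'].round(2))
t=snap('top','t4.png'); d=snap('side','s4.png')
for q,c,w in ((t,(330,150,200,150),'t4c.png'),(d,(220,100,200,150),'s4c.png')):
  x,y,a,b=c; cv2.imwrite('pics/'+w,cv2.resize(q['color'][y:y+b,x:x+a,::-1],(800,600),interpolation=cv2.INTER_CUBIC))
"
```

```text
xyz [-0.0011  0.0004  0.0301] r [-0.0004 -0.0002  0.0007] t 3.7 ee [ 0.4731 -0.1997  0.1611] w 0.0392 F [0.7 0.3 0.1]
[ 0.73  0.24 -0.46  1.88  0.13  1.04  0.25]
```

View pics/t4c.png

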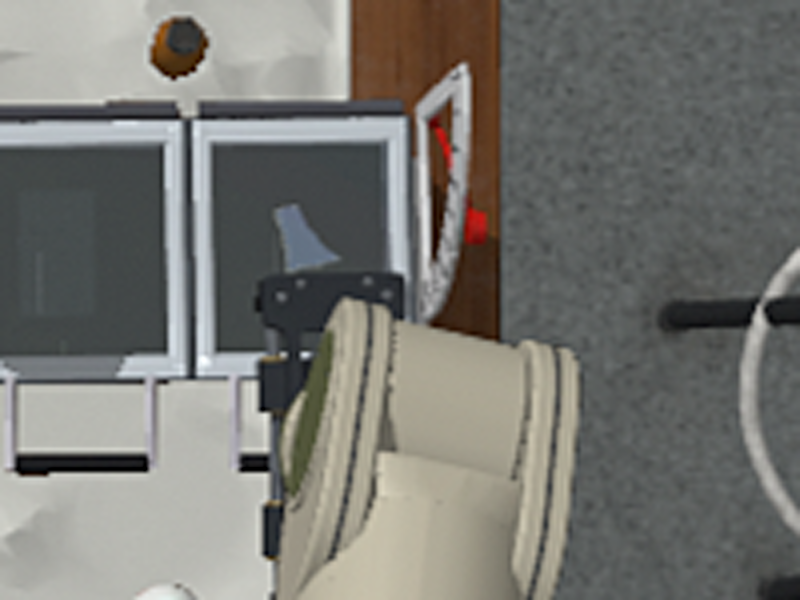

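View pics/s4c.png

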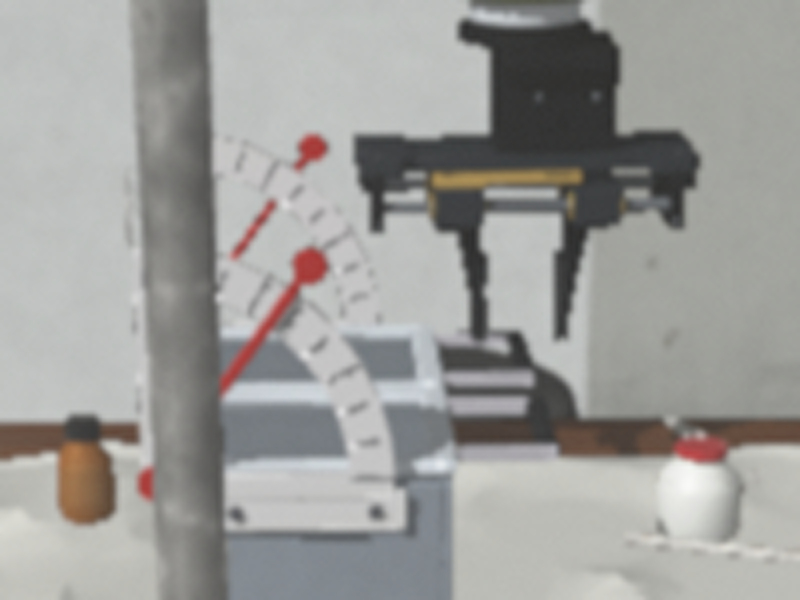

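Call:
drive_tool(plan=[{"rx": 0.0, "ry": 0.0, "rz": 0.0, "x": -0.001, "y": 0.0, "z": 0.015, "fingers": 0.45}, {"rx": 0.0, "ry": 0.0, "rz": 0.0, "x": -0.001, "y": 0.0, "z": 0.03, "fingers": 0.45}, {"rx": 0.0, "ry": 0.0, "rz": 0.0, "x": -0.001, "y": 0.0, "z": 0.03, "fingers": 0.45}], squeeze=30)

```text
time: 4.18
ee_pos: [0.4731, -0.2005, 0.1307]
eef_rot: [0.693, 0.721, -0.0, -0.001]
ft_force: [-0.2, -0.4, -0.1]
width: 0.0393
```

Call:
drive_tool(plan=[{"rx": 0.0, "ry": 0.0, "rz": 0.0, "x": 0.0, "y": 0.0, "z": 0.0, "fingers": 0.0}, {"rx": 0.0, "ry": 0.0, "rz": 0.0, "x": 0.0, "y": 0.0, "z": 0.0, "fingers": 0.0}, {"rx": 0.0, "ry": 0.0, "rz": 0.0, "x": 0.0, "y": 0.0, "z": 0.0, "fingers": 0.0}, {"rx": 0.0, "ry": 0.0, "rz": 0.0, "x": 0.0, "y": 0.0, "z": 0.0, "fingers": 0.0}, {"rx": 0.0, "ry": 0.0, "rz": 0.0, "x": 0.0, "y": 0.0, "z": 0.0, "fingers": 0.0}], squeeze=30)

```text
time: 4.8
ee_pos: [0.4729, -0.201, 0.1324]
eef_rot: [0.693, 0.72, -0.001, -0.001]
ft_force: [-6.8, 0.9, 7.1]
width: 0.011
```

```bash
python3 -c "
from go import *
delta([.4735,-.2008,.131],down(.034))
t=snap('top','t5.png'); d=snap('side','s5.png')
for q,c,w in ((d,(220,100,200,150),'s5c.png'),):
  x,y,a,b=c; cv2.imwrite('pics/'+w,cv2.resize(q['color'][y:y+b,x:x+a,::-1],(800,600),interpolation=cv2.INTER_CUBIC))
"
```

```text
xyz [0.0001 0.0006 0.0014] r [-0.0004  0.      0.0007] t 4.8 ee [ 0.4729 -0.201   0.1324] w 0.011 F [-6.8  0.9  7.1]
```

View pics/s5c.png

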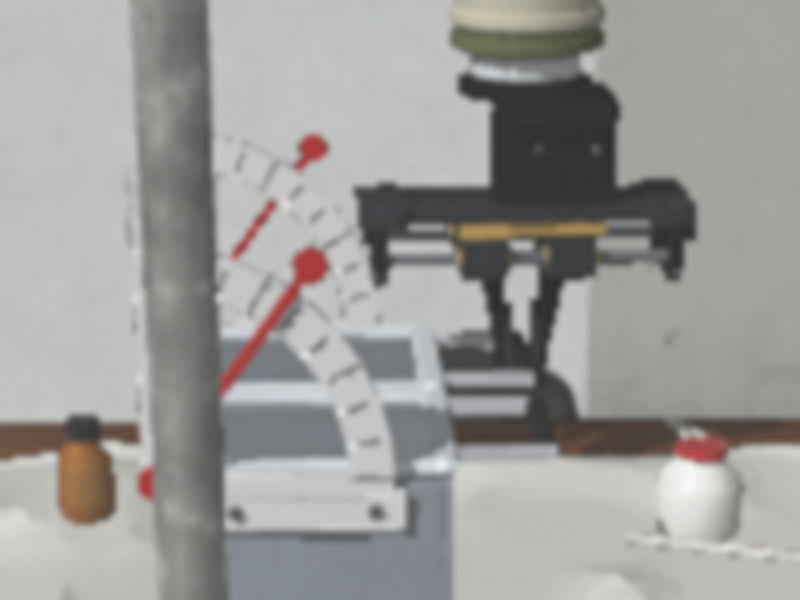

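Call:
drive_tool(plan=[{"rx": 0.0, "ry": 0.0, "rz": 0.0, "x": 0.0, "y": 0.0003, "z": -0.01, "fingers": 0.0}, {"rx": 0.0, "ry": 0.0, "rz": 0.0, "x": 0.0, "y": 0.0014, "z": -0.0239, "fingers": 0.0}, {"rx": 0.0, "ry": 0.0, "rz": 0.0, "x": 0.0, "y": 0.004, "z": -0.0397, "fingers": 0.0}, {"rx": 0.0, "ry": 0.0, "rz": 0.0, "x": 0.0, "y": 0.0078, "z": -0.0553, "fingers": 0.0}, {"rx": 0.0, "ry": 0.0, "rz": 0.0, "x": 0.0, "y": 0.0128, "z": -0.0705, "fingers": 0.0}], squeeze=40)

```text
time: 5.52
ee_pos: [0.4853, -0.2006, 0.2034]
eef_rot: [0.694, 0.72, -0.001, -0.001]
ft_force: [-5.9, -1.2, -1.6]
width: 0.0105
```

```bash
python3 -c "
from go import *
delta([.4735,-.2008,.131],down(.034))
d=snap('side','s6.png')
for q,c,w in ((d,(220,100,200,150),'s6c.png'),):
  x,y,a,b=c; cv2.imwrite('pics/'+w,cv2.resize(q['color'][y:y+b,x:x+a,::-1],(800,600),interpolation=cv2.INTER_CUBIC))
"
```

```text
xyz [ 0.0002 -0.0115  0.0725] r [-0.0006 -0.      0.0006] t 5.53 ee [ 0.4853 -0.2006  0.2034] w 0.0105 F [-5.9 -1.2 -1.6]
```

View pics/s6c.png

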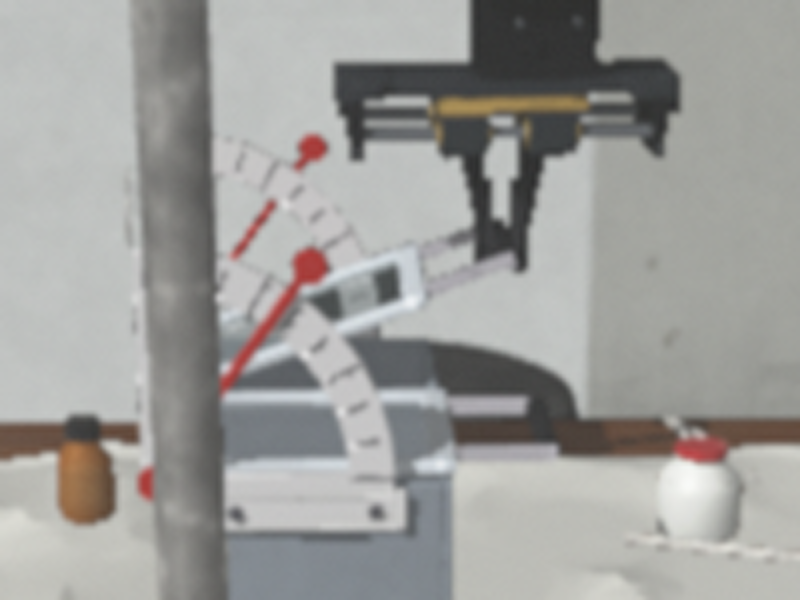

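Call:
drive_tool(plan=[{"rx": 0.0, "ry": 0.0, "rz": 0.0, "x": 0.0, "y": 0.0062, "z": -0.0147, "fingers": 0.0}, {"rx": 0.0, "ry": 0.0, "rz": 0.0, "x": 0.0, "y": 0.0136, "z": -0.0289, "fingers": 0.0}, {"rx": 0.0, "ry": 0.0, "rz": 0.0, "x": 0.0, "y": 0.0221, "z": -0.0424, "fingers": 0.0}, {"rx": 0.0, "ry": 0.0, "rz": 0.0, "x": 0.0, "y": 0.0317, "z": -0.0553, "fingers": 0.0}, {"rx": 0.0, "ry": 0.0, "rz": 0.0, "x": 0.0, "y": 0.0422, "z": -0.0673, "fingers": 0.0}, {"rx": 0.0, "ry": 0.0, "rz": 0.0, "x": 0.0, "y": 0.0508, "z": -0.0757, "fingers": 0.0}, {"rx": 0.0, "ry": 0.0, "rz": 0.0, "x": 0.0, "y": 0.0567, "z": -0.0811, "fingers": 0.0}, {"rx": 0.0, "ry": 0.0, "rz": 0.0, "x": 0.0, "y": 0.0567, "z": -0.0811, "fingers": 0.0}], squeeze=40)

```text
time: 6.58
ee_pos: [0.5419, -0.1991, 0.2876]
eef_rot: [0.694, 0.72, -0.002, -0.0]
ft_force: [-23.1, 0.8, 23.4]
width: 0.0108
```

```bash
python3 -c "
from go import *
delta([.4735,-.2008,.131],down(.034))
d=snap('side','s7.png');t=snap('top','t7.png')
for q,c,w in ((d,(240,70,140,105),'s7c.png'),(t,(330,150,160,120),'t7c.png')):
  x,y,a,b=c; cv2.imwrite('pics/'+w,cv2.resize(q['color'][y:y+b,x:x+a,::-1],(800,600),interpolation=cv2.INTER_CUBIC))
"
```

```text
xyz [ 0.0012 -0.068   0.1567] r [-0.0004  0.0004  0.0005] t 6.58 ee [ 0.5419 -0.1991  0.2876] w 0.0108 F [-23.1   0.8  23.4]
```

View pics/s7c.png

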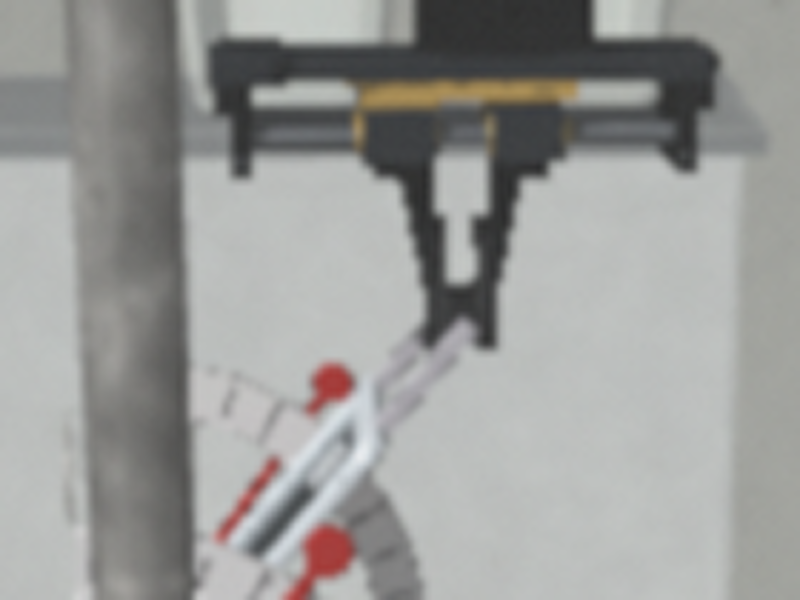

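View pics/t7c.png

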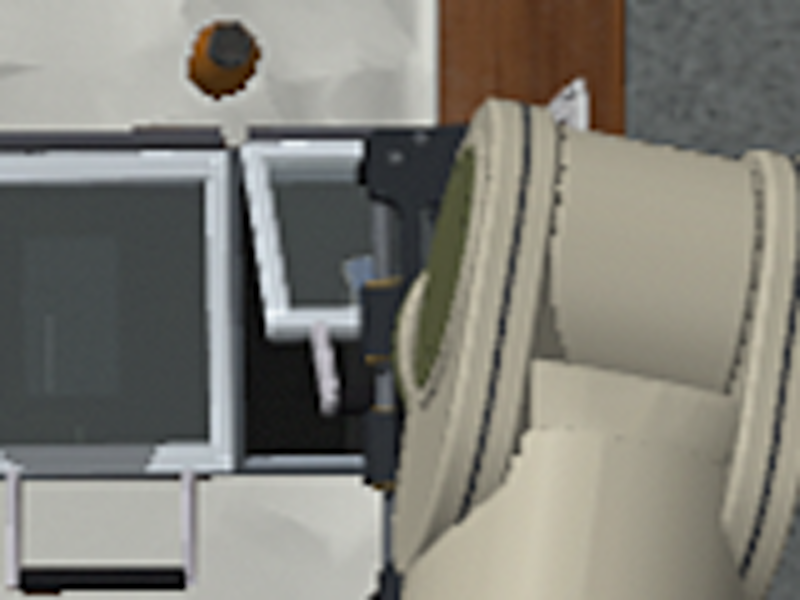

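```bash
cat > ov.py <<'E'
import sys
from meas import *
n=sys.argv[1]; A=[float(v) for v in sys.argv[2].split(',')]; B=[float(v) for v in sys.argv[3].split(',')]
X,Y,w=.5965,-.1325,.034
s=snap('side',n+'.png')
c,s_=np.cos(w),np.sin(w); R=np.array([[c,-s_,0],[s_,c,0],[0,0,1]])
x0,y0,k=240,90,9
im=s['color'][y0:y0+66,x0:x0+88,::-1]
big=cv2.resize(im,None,fx=k,fy=k,interpolation=cv2.INTER_CUBIC); ref=big.copy()
def L(a,pts): # (r along from hinge, y, normal offset)
    return [np.array([X,Y,0])+R@np.array([.075-r_*np.cos(a)+nn*np.sin(a)*0-0, y, .08+r_*np.sin(a)])+R@np.array([nn*np.sin(a),0,nn*np.cos(a)]) for r_,y,nn in pts]
def poly(P,col):
    q=((proj(s,np.array(P))+.5-[x0,y0])*k).round().astype(int); cv2.polylines(big,[q.reshape(-1,1,2)],False,col,1)
cols=[(0,255,0),(255,0,255),(255,255,0)]
for a,col in zip(A,cols):
    poly(L(a,[(.06,-.003,.004),(.152,-.003,.004),(.152,-.125,.004)]),col)
    poly(L(a,[(.152,-.003,-.004),(.152,-.125,-.004)]),col)
    poly(L(a,[(.152,-.064+.037,0),(.2,-.064+.037,0),(.2,-.064-.037,0)]),col)
for b,col in zip(B,cols): poly(L(b,[(.03,-.14,0),(.135,-.14,0)]),col)
cv2.imwrite('pics/%so.png'%n,big); cv2.imwrite('pics/%sr.png'%n,ref)
E
python3 ov.py s8 .86,.90 .92,.95
```

```text
(no output)
```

View pics/s8o.png

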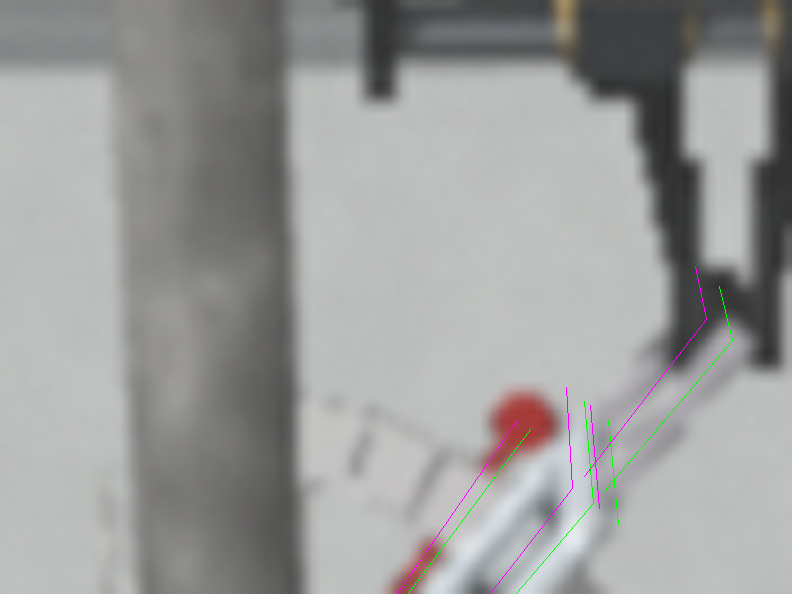

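View pics/s8r.png

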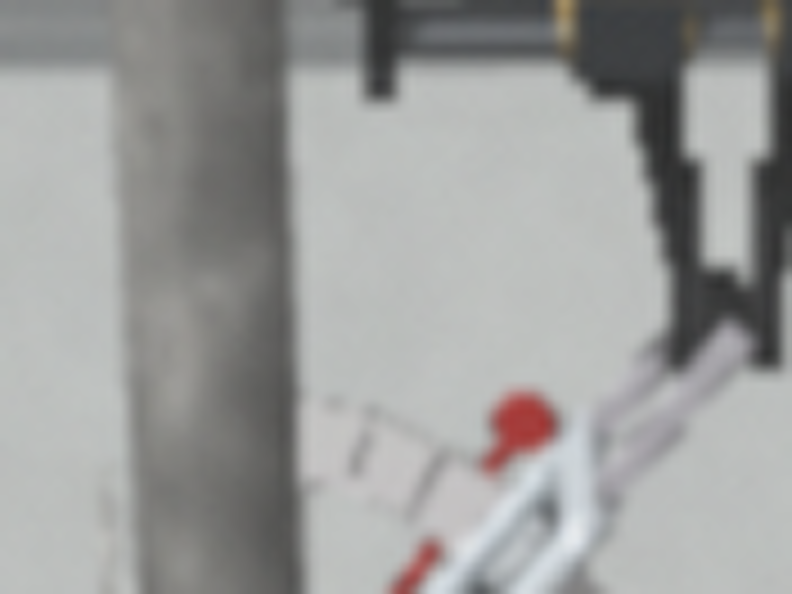

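Call:
drive_tool(plan=[{"rx": 0.0, "ry": 0.0, "rz": 0.0, "x": 0.0, "y": 0.003, "z": -0.006, "fingers": 0.0}, {"rx": 0.0, "ry": 0.0, "rz": 0.0, "x": 0.0, "y": 0.0065, "z": -0.01, "fingers": 0.0}, {"rx": 0.0, "ry": 0.0, "rz": 0.0, "x": 0.0, "y": 0.01, "z": -0.0125, "fingers": 0.0}, {"rx": 0.0, "ry": 0.0, "rz": 0.0, "x": 0.0, "y": 0.01, "z": -0.0125, "fingers": 0.0}, {"rx": 0.0, "ry": 0.0, "rz": 0.0, "x": 0.0, "y": 0.01, "z": -0.0125, "fingers": 0.0}], squeeze=40)

```text
time: 7.35
ee_pos: [0.5532, -0.1987, 0.2974]
eef_rot: [0.694, 0.72, -0.001, 0.0]
ft_force: [-7.3, -4.5, 4.6]
width: 0.0112
```

```bash
python3 ov.py s9 .92,.95 .92,.95; python3 -c "
from go import *
delta([.4735,-.2008,.131],down(.034))"
```

```text
xyz [ 0.0012 -0.0797  0.1664] r [-0.      0.0003  0.0006] t 7.4 ee [ 0.5532 -0.1988  0.2974] w 0.0106 F [-6.6 -4.6  4.5]
```

View pics/s9o.png

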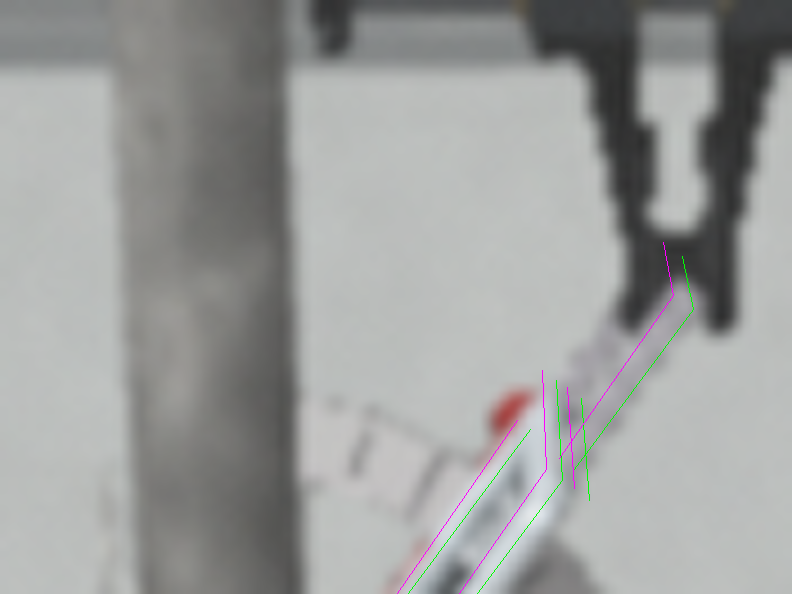

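View pics/s9r.png

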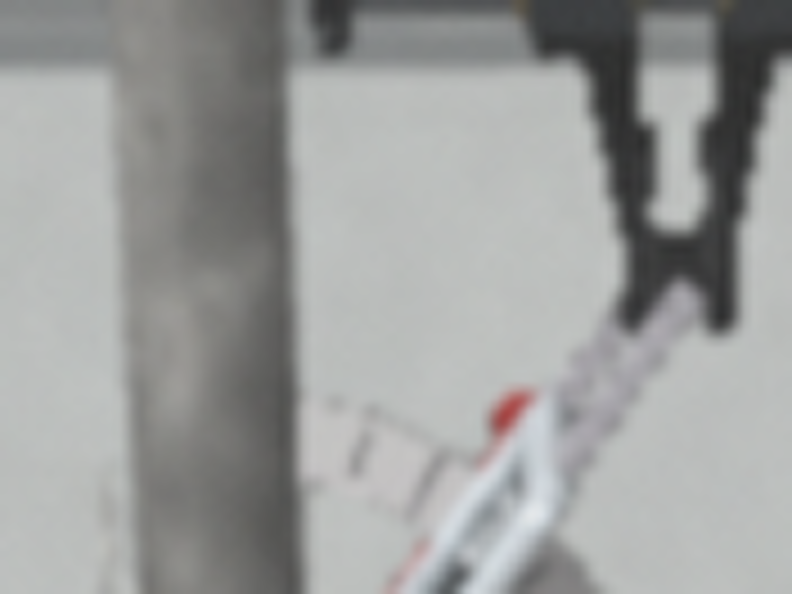

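```bash
cat > cmp.py <<'E'
from meas import *
import sys
X,Y,w=.5965,-.1325,.034
c,s_=np.cos(w),np.sin(w); R=np.array([[c,-s_,0],[s_,c,0],[0,0,1]])
K=snap('side','tmp.png')
d=K
def pt(a,r_,y,nn,dx=0,dz=0): return np.array([X+dx,Y,dz])+R@np.array([.075-r_*np.cos(a)+nn*np.sin(a),y,.08+r_*np.sin(a)+nn*np.cos(a)])
def linex(a,y,nn,v,dx,dz):
    rr=np.linspace(.02,.2,60); q=proj(d,np.array([pt(a,r_,y,nn,dx,dz) for r_ in rr])); o=np.argsort(q[:,1]); return np.interp(v,q[o,1],q[o,0])
ref=cv2.imread('pics/s1.png').astype(int)  # BGR
new=cv2.imread('pics/'+sys.argv[1]).astype(int)
# pointer shaft/disc from ref, redness centroid per row
redn=np.clip(ref[...,2]-np.maximum(ref[...,1],ref[...,0])-20,0,None)
rows=[v for v in range(130,165) if redn[v,276:306].max()>60 and v not in range(160,175)]
cols=np.arange(270,306); pc={}
for v in rows:
    ww=redn[v,270:306]; pc[v]=(ww*cols).sum()/ww.sum()
print('pointer',{k:round(float(x),1) for k,x in pc.items()})
# lid arm/edge in new
Bl=new.max(2)
for dx,dz in ((0,0),(.003,0),(-.003,0),(0,.003),(0,-.003)):
    f=least_squares(lambda a:[linex(a[0],-.141,0,v,dx,dz)-pc[v] for v in pc],[.93]); print('off',dx,dz,'pointer',f.x.round(4),f.fun.round(1)[[0,len(pc)//2,-1]],end=' ')
    # lid bright left boundary rows 140..155 : first strong transition to bright lid (white >215)
    ob={}
    for v in range(138,156):
        m=np.nonzero(new[v,270:320].min(1)>=208)[0]
        if len(m): ob[v]=270+m[0]-.5
    g=least_squares(lambda a:[linex(a[0],-.125,.004,v,dx,dz)-ob[v] for v in ob],[.93],loss='soft_l1'); print('lid',g.x.round(4),g.fun.round(1))
print(ob)
for v in (140,146,152): print(v,[tuple(map(int,q)) for q in new[v,282:306]])
E
python3 cmp.py s9.png
```

```text
pointer {134: 297.6, 135: 297.6, 136: 297.7, 137: 297.8, 138: 297.7, 139: 297.2, 158: 282.1}
off 0 0 pointer [0.9381] [ 1.7 -0.6  0.1] lid [0.9199] [ 0.2  0.5  0.7  1.   0.3  0.5  0.8  0.  -7.7 -7.4 -8.2 -7.9]
off 0.003 0 pointer [0.9197] [ 1.8 -0.6 -0.4] lid [0.8987] [ 0.3  0.6  0.8  1.   0.2  0.5  0.7 -0.1 -7.9 -7.6 -8.4 -8.2]
off -0.003 0 pointer [0.9571] [ 1.6 -0.6  0.7] lid [0.9416] [ 0.1  0.4  0.7  1.   0.3  0.6  0.9  0.2 -7.5 -7.3 -8.  -7.7]
off 0 0.003 pointer [0.9243] [ 1.8 -0.6 -0.3] lid [0.9033] [ 0.3  0.5  0.8  1.   0.2  0.5  0.7 -0.1 -7.8 -7.6 -8.4 -8.1]
off 0 -0.003 pointer [0.9515] [ 1.6 -0.6  0.5] lid [0.9357] [ 0.1  0.4  0.7  1.   0.3  0.6  0.8  0.1 -7.6 -7.3 -8.  -7.7]
{142: np.float64(293.5), 143: np.float64(292.5), 144: np.float64(291.5), 145: np.float64(290.5), 146: np.float64(290.5), 147: np.float64(289.5), 148: np.float64(288.5), 149: np.float64(288.5), 150: np.float64(295.5), 151: np.float64(294.5), 152: np.float64(294.5), 153: np.float64(293.5)}
140 [(194, 194, 195), (194, 195, 196), (193, 194, 195), (195, 196, 197), (193, 194, 195), (184, 185, 185), (165, 16
[... 423 characters left out ...]
199, 198, 198), (213, 210, 207), (220, 216, 209), (202, 197, 190), (173, 168, 161), (154, 150, 143), (168, 164, 159), (188, 186, 181), (197, 193, 188), (222, 218, 212), (231, 228, 224), (223, 219, 212), (196, 191, 185), (168, 165, 161), (172, 173, 169), (184, 186, 183), (188, 190, 187)]
152 [(189, 190, 187), (186, 189, 185), (180, 182, 185), (174, 174, 191), (186, 183, 198), (204, 199, 202), (196, 191, 185), (168, 163, 156), (142, 139, 133), (157, 154, 151), (180, 177, 173), (198, 195, 189), (218, 214, 207), (220, 215, 208), (203, 199, 193), (182, 178, 173), (150, 148, 145), (123, 122, 122), (114, 114, 114), (121, 121, 122), (128, 128, 129), (133, 133, 133), (150, 151, 149), (174, 176, 173)]
```

```bash
cat >> cmp.py <<'E'
print('--- more')
def cross(v,a,b,lvl,fall):
    l=new[v,a:b].mean(1)
    for i in range(len(l)-1):
        if (l[i]>=lvl>l[i+1]) if fall else (l[i]<lvl<=l[i+1]): return a+i+(l[i]-lvl)/(l[i]-l[i+1])
for v in range(143,156):
    o1=cross(v,286,293,192,False)
    # falling edge after second bright strip: search from its maximum
    seg=new[v,293:306].mean(1); k=293+int(np.argmax(seg)); o2=cross(v,k,310,185,True)
    out=[v]
    for o,y,n,g in ((o1,-.125,.004,.93),(o2,-.003,-.004,.93),(o2,-.003,.004,.93)):
        if o is None: out.append(None); continue
        out.append(round(float(least_squares(lambda a:[linex(a[0],y,n,v,0,0)-o],[g]).x[0]),3))
    print(out,o1,o2)
E
python3 cmp.py s9.png | sed -n '/more/,$p'
```

```text
--- more
[143, 0.976, 1.056, 1.001] 289.61538461538464 295.0989010989011
[144, 0.976, 0.967, 0.913] 288.9310344827586 301.6470588235294
[145, 0.972, 0.961, 0.907] 288.5 301.4406779661017
[146, 0.973, 0.956, 0.901] 287.81481481481484 301.21794871794873
[147, 0.969, 0.951, 0.895] 287.36842105263156 300.8989898989899
[148, 0.957, 0.95, 0.894] 287.3125 300.2456140350877
[149, 0.939, 0.957, 0.899] 287.530303030303 299.041095890411
[150, 0.925, 0.959, 0.9] 287.5487804878049 298.1794871794872
[151, 0.919, 0.96, 0.899] 287.1142857142857 297.4246575342466
[152, 0.922, 0.961, 0.899] 286.2368421052632 296.64516129032256
[153, None, 0.961, 0.898] None 295.9655172413793
[154, None, 0.962, 0.898] None 295.1975308641975
[155, 0.767, 0.963, 0.897] 291.6106194690266 294.46666666666664
```

```bash
cat > dep.py <<'E'
from meas import *
w=.034; X,Y=.5965,-.1325
R=np.array([[np.cos(w),-np.sin(w),0],[np.sin(w),np.cos(w),0],[0,0,1]])
def cloud(d):
    K=d['camera_matrix'];v,u=np.mgrid[:480,:640];z=d['depth']; P=np.stack([(u-K[0,2])/K[0,0]*z,(v-K[1,2])/K[1,1]*z,z],-1)
    W=P@d['rotation'].T+d['xyz']; return (W-[X,Y,0])@R
for cam in('top','side'):
    d=snap(cam,'d_%s.png'%cam); B=cloud(d); ok=d['depth']>0
    rel=B-[.075,0,.08]
    r_=np.hypot(rel[...,0],rel[...,2]); a=np.arctan2(rel[...,2],-rel[...,0])
    m=ok&(r_>.03)&(r_<.15)&(B[...,1]<.0)&(B[...,1]>-.126)&(abs(a-.94)<.12)
    print(cam,m.sum(),'median ang',np.median(a[m]) if m.any() else None)
    if m.sum()>20:
        # robust line fit z vs x
        x,z,y=-rel[...,0][m],rel[...,2][m],B[...,1][m]
        f=least_squares(lambda p:(-np.sin(p[0])*x+np.cos(p[0])*z-p[1]),[.94,0],loss='soft_l1',f_scale=.001)
        print('plane angle',f.x,'resid std',np.std(f.fun),'y range',np.percentile(y,[5,50,95]).round(3),'x range',x.min(),x.max())
    # right pointer
    C=d['color'].astype(int); red=(C[...,0]>110)&(C[...,1]<90)&(C[...,2]<90)
    q=red&ok&(B[...,1]<-.11)&(B[...,1]>-.17)&(r_<.16)
    print('ptr px',q.sum(), [(round(float(r_[i,j]),3),round(float(a[i,j]),3),round(float(B[i,j,1]),3)) for i,j in np.argwhere(q)[::3]])
E
python3 dep.py
```

```text
top 613 median ang 0.9704772777168934
plane angle [0.94520291 0.00214167] resid std 0.001541514753144163 y range [-0.061 -0.028 -0.004] x range 0.015114964700116376 0.08942487539598243
ptr px 2 [(0.095, -2.177, -0.147)]
side 326 median ang 0.96466379919303
plane angle [0.94052943 0.00247748] resid std 0.0018365046618218784 y range [-0.116 -0.053 -0.001] x range 0.024501235334035948 0.08894762859544747
ptr px 27 [(0.137, 0.982, -0.133), (0.052, -0.031, -0.136), (0.048, -0.145, -0.119), (0.033, -0.435, -0.119), (0.044, -0.469, -0.129), (0.034, -0.865, -0.125), (0.042, -0.799, -0.122), (0.147, -2.586, -0.138), (0.123, -2.453, -0.139)]
```

```bash
python3 -c "
import cv2,numpy as np
a=cv2.imread('pics/d_side.png')[60:270,200:480];b=cv2.imread('pics/d_top.png')[130:340,290:570]
cv2.imwrite('pics/fin.png',cv2.resize(np.vstack([a,b]),(800,600)) if 0 else cv2.resize(np.hstack([a,b]),(800,300)))
from go import *
delta([.4735,-.2008,.131],down(.034))"
```

```text
xyz [ 0.0012 -0.0796  0.1664] r [-0.      0.0002  0.0006] t 7.6 ee [ 0.5532 -0.1988  0.2974] w 0.0107 F [-6.5 -4.3  4.3]
```

View pics/fin.png

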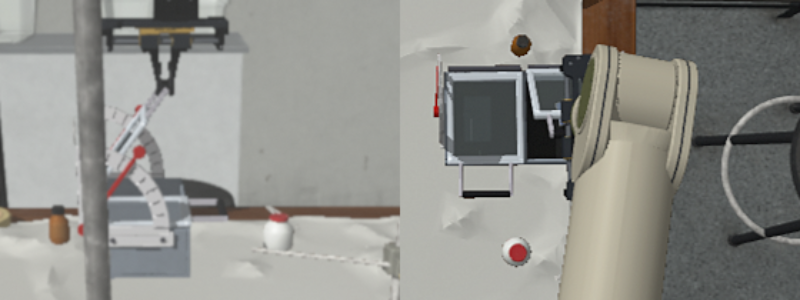

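```bash
python3 -c "
from h import *
print(workorder.close_job())"
```

```text
the job is handed in; nothing more can be done
None
```

I gripped the right lid by its black bar, since the sherd was under that lid. I swung it up to its red pointer and handed the job in at about 7.6 s, still holding the bar.

- **Lid angle:** plane fits to the depth images put the lid at 0.945 rad (top camera) and 0.941 rad (side camera). I measured the right pointer at about 0.934–0.938 rad before the lift.
- **Disagreement:** some cruder estimates of the lid angle, from the tool position and image edges, scattered between about 0.92 and 0.98 rad. The tool position also suggests the bar may sit about 5 mm lower between the fingers than intended.
- **Force:** it rose to about 23 N on each of two axes midway, because the arc I commanded was slightly too tight. It was about 9 N at the end, with the grip set to 40 N.
- **Surroundings:** the last images show the left lid shut, and the left pointer, gel pot and solvent bottle where they were. The right pointer was mostly hidden behind the lid at the end, so I could not measure it again, but what showed of it had not moved. I did not check the cotton pot again, but the arm never went near it.
- **Refused command:** my first move call was refused on format and moved nothing.

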